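# Swap the drill-bit tube in the dust box

### The job

Swap the drill-bit tubes at the grinding bench: pull the red-capped tube straight up out of the dust box so that the sprung flap shuts behind it, and stand it in the rack hole that has the red collar. Then take the green-capped tube out of the rack and push it down through the flap into the dust box until it is fully home. Lower both tubes all the way in the hand, never dropping them, let go of them, and leave the other two tubes and the tools on the bench where they are.

Things in the scene. Friction and masses are not known exactly. Their poses are not given: they have to be found in the camera images.
- red_tube: clear upright drill-bit tube, 130 mm long: body 24 mm diameter with a flat foot bevelled 4 mm, red knurled cap 28 mm diameter over the top 28 mm; 50 to 100 g. Origin at the centre of its foot, z up along the tube. Starts in the dust box, standing on the box's inner floor and holding the flap open; 52 mm of it stands above the box top. Pulling it out takes little more than its weight.
- green_tube: clear upright drill-bit tube, 130 mm long: body 24 mm diameter with a flat foot bevelled 4 mm, green knurled cap 28 mm diameter over the top 28 mm; 50 to 100 g. Origin at the centre of its foot, z up along the tube. Starts standing in one of the rack's holes.
- blue_tube: clear upright drill-bit tube, 130 mm long: body 24 mm diameter with a flat foot bevelled 4 mm, blue knurled cap 28 mm diameter over the top 28 mm; 50 to 100 g. Origin at the centre of its foot, z up along the tube. Bystander in one of the rack's holes; leave it there.
- yellow_tube: clear upright drill-bit tube, 130 mm long: body 24 mm diameter with a flat foot bevelled 4 mm, yellow knurled cap 28 mm diameter over the top 28 mm; 50 to 100 g. Origin at the centre of its foot, z up along the tube. Bystander in one of the rack's holes; leave it there.
- rack: fixed wooden block 52 (x) x 222 (y) x 60 (z) mm. Four upright blind holes in a row along its y axis, at y = -82.5, -27.5, 27.5, 82.5 mm, x = 0: 27 mm diameter, 50 mm deep, 2 mm bevel. Origin: centre of the underside, z up; hole floors at z = 10 mm, top face at 60 mm. Left or right on the bench, yaw up to 0.4 rad. Three holes hold tubes, which stand 80 mm above the top face.
- red_collar: thin red ring, 39 mm outer diameter and 3 mm high, painted look only, lying round the mouth of the one empty rack hole. Origin on that hole's axis at the level of the rack's top face (50 mm above the hole's floor).
- dust_box: fixed grey metal box, 70 (x) x 64 (y) x 86 (z) mm, on an 86 x 80 x 8 mm foot plate, across the bench from the rack. Origin on the tube's axis at the underside, z up; the box spans x = -32 to 38, y = -32 to 32 mm. Mouth in the top (z = 86 mm): x = -16 to 21, y = -16 to 16 mm, flap beneath.
- mouth (a point): centre line of the tube's place at the level of the dust box's top face, 86 mm above the box's underside and 78 mm above its inner floor.
- box_floor (a point): where the centre of the tube's foot rests when the tube is home in the dust box: on the inner floor, 8 mm above the underside, 78 mm below the mouth. Just above it a black socket block has an upright round hole for the tube, 28 mm diameter, bevelled 2 mm, from 26 mm above this point down to it.
- flap (a joint): yellow sprung flap, 33 x 30 x 2.5 mm, just under the dust box's mouth, hinged on the box's +x side, 19 mm from the tube's axis, 4 mm below the top. Rad: 0 shut (level), grows as it swings down into the box, stop at 1.55. A light spring (under 1 N at its edge) shuts it when nothing holds it; a tube that is home holds it at about 1.36. Pushing the tube down on it opens it.
- screwdriver: bystander: screwdriver with an orange handle, 200 mm long, lying between rack and dust box; origin at the centre of its underside, x towards its tip.
- wrench: bystander: steel wrench, 180 mm, lying near the robot.
- hammer: bystander: hammer with a wooden handle, 280 mm, lying at the back of the bench.
- tape_measure: bystander: yellow and black tape measure, 66 x 36 x 62 mm, at the back of the bench.
- screw_jar: bystander: glass jar with a steel lid, 66 mm diameter, 85 mm high, at the back of the bench.

How it is judged:
By the outcome, as a careful person would: the job done as asked, in the order asked, and still so for the second after the job is handed in, with the robot touching nothing.
It also fails if it takes over 69 s, if anything falls off the work surface, if the arm or the gripper's body presses on something with over 40 N, if the wrist force passes 120 N, or if a joint passes its speed limit or range.

### The arm

A 7-joint arm with a two-finger parallel gripper is mounted at the origin on the work surface. World frame = base frame: x ahead of the robot, y to its left, z up, the work surface at z = 0. Lengths are in mm, angles in rad, forces in N, time in s.
With the tool pointing down it reaches from about 400 to 900 mm from the base axis. Payload 5.5 kg.
Tool frame: the origin (TCP) lies midway between the tips of the shut fingers; the grasp point (between the pads) lies 19 mm behind it; z points along the fingers, y is the direction in which the jaws open and shut (so a half turn about z gives the same grasp; the last joint's range is limited). The gripper opens to 85 mm and grips with 20 to 120 N. Pads are 22 mm wide; open, the fingers measure 114 mm over their backs; the gripper's body (76 mm by 85 mm) begins 54 mm behind the grasp point. The pads swing forward as they close: fully open they stand 13 mm farther back than shut.
Start: joints at [1.391, 0.501, -0.427, 1.55, 0.221, 1.138, -0.21], TCP at [278.538, -587.296, 231.31] pointing down, gripper open.
Joint ranges: [-2.88, 2.88], [-0.31, 2.03], [-1.54, 1.56], [0.2, 2.42], [-1.41, 4.55], [0.19, 2.02], [-2.57, 2.57]. Speed limits (rad/s): [2.57, 2.57, 3.14, 3.14, 3.14, 3.14, 3.14].

### API

Orientations are given as a unit quaternion [x, y, z, w].
In Python, from bench import sensors, vision, ctrl gives the robot as it stands.
- The arm moves only by the tool carry_out, never from a script. Its argument "moves" is a list of rows, each a list of 3 entries, a list of its own where there are three numbers: the finger opening in mm, from 0 to 85.4, then the shift along the tool's x, y, z in mm, then the turn about the tool's z in degrees. In form: [[hand, [x, y, z], turn], ...]. A call has 1 to 5 rows; each row shifts and turns the commanded pose from where the row before left it, along the tool's axes as they then stand; what a row does not reach is not made up. A row lasts 1/8 s, in which the tool goes at most 62.5 mm and 10.7 degrees, less where a joint would pass 70% of its speed; a pose out of reach is approached as far as the arm can. A call is refused whole if a number of a shift passes 62.5 or a number of a turn 10.7, either way. A call with a gripper value outside its range is refused whole. The fingers move at their own pace and stop on an object; "force" is the grip in N (left out, the last holds). Time passes only in rows, so rows that do not move let the fingers close. It gives the time, the measured TCP pose, the force and the opening at its end, in the units of the state.
- sensors.state(): the state, without advancing time (a new reading comes with each control period).
- vision.camera(name): name is "side" or "top" or "wrist"; returns (picture, depth): 420x560x3 uint8, red, green, blue; 420x560 float32, mm along the optical axis (not along the pixel's ray), 0 where there is no reading.
- vision.camera_info(name): a dict with "fx", "fy", "cx", "cy" (pixels), "rvec" (rotation vector, rad) and "tvec" (3), from world to camera coordinates, as OpenCV has them. Camera axes: x right, y down, z forward; pixel columns grow to the right and rows downward; lengths in mm; the calibration is good to about 2 mm. A picture is of the moment at which its call begins: read the wrist's pose just before it. camera_info takes no time and is no camera call; for the wrist camera it gives the pose at the moment of the call.
- ctrl.job_done(): hands the job in, once; it reports no verdict.
Trained networks look in the newest picture that a camera, given by its name, has taken for a name from the list of things; names that differ only in an ending like _2 or _b are one class to them, and where a whole thing is asked for, a point or a joint stands for the part that bears it (a point fixed in the world has none). Each returns a list of dicts, best first, with "conf" (0 to 1); they miss things now and then, are a little off and sometimes report something else, mostly with a low value. They report only what shows in the picture. A call takes as long as a camera call.
- vision.silhouettes(camera, label): "mask" (420x560 bool, what is visible of it) and "rect" ([left, top, width, height] in pixels, round what is visible of it).
The state is a dict: "time_s": time; "joint_positions": joint angles; "qvel": joint speeds; "tau": joint torques, N m; "tcp_pos": TCP position; "ee_rot": TCP orientation; "contact_force": force on the tool from outside, world axes, zero at the start; "ft_torque": the same for the moment, N m; "width": opening from 0.0 (shut) to 1.0 (fully open).
Only numpy, scipy, OpenCV 4.12 (cv2) and the standard library are available. Lean on these libraries where they do the work, as an engineer would, in place of code of your own. Each camera call takes 0.05 s, during which the arm holds its last target. There are 200 camera calls.

## Working session

There is one attempt and no reset: what is moved stays moved. The work goes in short steps, Python scripts to look and compute and a tool call to move; the robot and the scene stay as the last step left them, time stands still between calls to the robot, and variables do not carry over. Pictures are saved under pics/ and viewed, about 8 in all and at most 12, crops included, and the job is handed in when it is done.

Besides the shell and the picture viewer there is one more tool, called after "Request:" as name(argument=value, ...) on one line, values as JSON. carry_out: Moves the arm, as the interface text tells. Its arguments: {"type":"object","properties":{"moves":{"type":"array","items":{"type":"array"}},"force":{"type":"number"}},"required":["moves"]}

```bash
mkdir -p pics; ls; cat > h.py <<'E'
import numpy as np, cv2
from bench import sensors, vision, ctrl
def cam(n):
    i=vision.camera_info(n); R=cv2.Rodrigues(np.array(i['rvec'],float))[0]; return i,R,np.array(i['tvec'],float).ravel()
def cloud(n,d,mask):
    i,R,t=cam(n); v,u=np.nonzero(mask&(d>0)); z=d[v,u]
    p=np.c_[(u-i['cx'])/i['fx']*z,(v-i['cy'])/i['fy']*z,z]
    return (p-t)@R
def proj(n,P):
    i,R,t=cam(n); c=np.atleast_2d(P)@R.T+t
    return np.c_[c[:,0]/c[:,2]*i['fx']+i['cx'],c[:,1]/c[:,2]*i['fy']+i['cy']]
E
python3 - <<'E'
from h import *
s=sensors.state(); print(s)
for n in('top','side'):
    p,d=vision.camera(n); cv2.imwrite(f'pics/{n}0.png',p[:,:,::-1])
    i,R,t=cam(n); print(n,-R.T@t)
    for l in ['red_tube','green_tube','blue_tube','yellow_tube','rack','red_collar','dust_box','screwdriver','wrench','screw_jar','hammer','tape_measure']:
        for r in vision.silhouettes(n,l)[:1]:
            c=cloud(n,d,r['mask']); 
            if len(c): print(n,l,round(r['conf'],2),r['rect'],np.percentile(c,[3,50,97],axis=0).round().tolist())
E
```

```text
pics
{'time_s': 0.0, 'joint_positions': array([ 1.39120027,  0.50182454, -0.42676479,  1.55148119,  0.22076063,
        1.138291  , -0.21030437]), 'qvel': array([-0.00073623, -0.00060221,  0.00081409,  0.00118649, -0.00048739,
        0.00017413, -0.00151622]), 'tau': array([-6.48354890e-04, -5.69513047e+01, -5.81579000e+00, -2.80939740e+01,
        1.07449258e-02,  1.18566753e-02,  6.06595094e-06]), 'tcp_pos': array([ 278.15720827, -586.69245326,  230.25864489]), 'ee_rot': array([ 9.75589072e-01,  2.19601919e-01, -1.75345853e-04, -9.63502463e-04]), 'contact_force': array([ 0.44771443, -0.81372947,  0.3395572 ]), 'ft_torque': array([-0.03685297,  0.02735403,  0.01190175]), 'width': 0.9971383728252841}
top [436.9527608  -18.98976756 987.9345798 ]
top red_tube 0.68 [401.5, 207.6, 26.9, 17.8] [[533.0, -246.0, 68.0], [544.0, -229.0, 137.0], [557.0, -221.0, 140.0]]
top green_tube 0.61 [208.0, 184.6, 26.2, 22.1] [[563.0, 79.0, 46.0], [574.0, 90.0, 139.0], [594.0, 113.0, 142.0]]
top blue_tube 0.75 [114.0, 220.6, 32.1, 17.9] [[505.0, 233.0, 57.0], [516.0, 240.0, 138.0], [530.0, 258.0, 142.0]
[... 1719 characters left out ...]
2.0], [554.0, 215.0, 64.0]]
side dust_box 0.92 [287.9, 169.0, 36.5, 43.0] [[516.0, -261.0, 3.0], [555.0, -204.0, 49.0], [592.0, -194.0, 88.0]]
side screwdriver 0.93 [244.5, 242.6, 93.0, 17.4] [[488.0, -34.0, 0.0], [529.0, 6.0, 16.0], [677.0, 14.0, 27.0]]
side wrench 0.73 [366.8, 234.9, 23.9, 52.6] [[382.0, -89.0, 3.0], [396.0, 22.0, 8.0], [413.0, 81.0, 10.0]]
side screw_jar 0.93 [141.1, 280.4, 43.0, 65.6] [[737.0, 205.0, 8.0], [760.0, 245.0, 61.0], [791.0, 257.0, 87.0]]
side hammer 0.67 [198.0, 174.7, 42.4, 67.2] [[713.0, -323.0, 1.0], [751.0, -77.0, 23.0], [792.0, -53.0, 27.0]]
side tape_measure 0.66 [176.4, 244.7, 44.1, 43.4] [[717.0, 80.0, 6.0], [745.0, 109.0, 44.0], [776.0, 125.0, 65.0]]
```

```bash
cat >> h.py <<'E'
from scipy.optimize import least_squares
def circ(P,r):
    f=lambda c:np.hypot(*(P-c).T)-r
    return least_squares(f,np.median(P,0),loss='soft_l1',f_scale=1).x
E
python3 - <<'E'
from h import *
a=cv2.imread('pics/top0.png'); cv2.imwrite('pics/t1.png',cv2.resize(a[130:270,95:455],(792,308),interpolation=cv2.INTER_CUBIC))
for n in('top','side'):
    p,d=vision.camera(n); 
    for l in ['red_tube','green_tube','blue_tube','yellow_tube']:
        r=vision.silhouettes(n,l)
        if not r: continue
        c=cloud(n,d,r[0]['mask']); t=c[c[:,2]>133]
        (x,y),rad=cv2.minEnclosingCircle(t[:,:2].astype(np.float32))
        print(n,l,len(t),'top disc mean',t.mean(0).round(1),'enc',round(x,1),round(y,1),round(rad,1))
        s=c[(c[:,2]>110)&(c[:,2]<136)]; print('   side fit',len(s),circ(s[:,:2],14).round(1) if len(s)>5 else '')
    # rack top face and box top faces
    for l,h in(('rack',60),('dust_box',86)):
        r=vision.silhouettes(n,l); c=cloud(n,d,r[0]['mask']); t=c[abs(c[:,2]-h)<5]
        print(n,l,len(t),np.median(t[:,2]).round(1),cv2.minAreaRect(t[:,:2].astype(np.float32)))
    r=vision.silhouettes(n,'red_collar')
    if r:
        c=cloud(n,d,r[0]['mask']); t=c[abs(c[:,2]-63)<4]; print('collar',len(t),circ(t[:,:2],17).round(1),t.mean(0).round(1),cv2.minEnclosingCircle(t[:,:2].astype(np.float32)))
E
```

```text
top red_tube 225 top disc mean [ 544.9 -233.2  137.9] enc 545.0 -234.0 13.9
   side fit 79 [ 546.  -234.4]
top green_tube 229 top disc mean [575.2  92.1 139.8] enc 575.7 92.6 14.3
   side fit 54 [576.1  92.7]
top blue_tube 241 top disc mean [516.9 245.2 139.7] enc 517.2 245.5 14.1
   side fit 71 [517.4 246.9]
top yellow_tube 229 top disc mean [555.7 142.9 139.7] enc 555.9 143.5 14.2
   side fit 41 [541.5 124.6]
top rack 2422 60.1 ((546.74853515625, 169.76747131347656), (52.81094741821289, 222.1588134765625), 20.81764030456543)
top dust_box 1085 85.9 ((554.6594848632812, -234.9906005859375), (64.74358367919922, 70.42103576660156), 84.68537139892578)
collar 70 [ 549.4 -218.8] [ 549.4 -217.5   62.8] ((554.4451904296875, -234.7377471923828), 47.17310333251953)
side red_tube 58 top disc mean [ 545.3 -229.   137.5] enc 544.6 -233.5 14.5
   side fit 109 [ 547.  -210.6]
side blue_tube 291 top disc mean [518.1 250.7 139.2] enc 517.9 247.5 14.8
   side fit 261 [517.9 246.6]
side yellow_tube 181 top disc mean [557.4 148.5 139.1] enc 557.5 145.4 14.2
   side fit 193 [557.1 143.7]
side rack 1718 60.4 ((547.065185546875, 170.80181884765625), (52.5767822265625, 222.67227172851562), 20.863452911376953)
side dust_box 277 86.3 ((555.02392578125, -234.04014587402344), (66.7898941040039, 69.36917877197266), 84.5087890625)
collar 76 [ 551.7 -214.8] [ 553.1 -204.9   63.1] ((553.9125366210938, -227.43568420410156), 40.29755783081055)
```

View pics/t1.png

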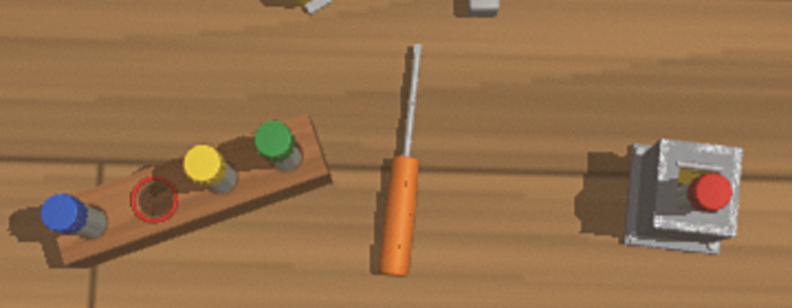

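The top view shows, from left to right, the blue cap, the empty hole with the red collar, then yellow and green in the rack. The red cap is in the box. Its top sits about 6 mm off the box axis, so the tube is leaning away from the flap.

```bash
cat >> h.py <<'E'
from scipy.spatial.transform import Rotation as Ro
def where():
    s=sensors.state(); R=Ro.from_quat(s['ee_rot']).as_matrix(); y=np.degrees(np.arctan2(R[1,1],R[0,1]))
    print('t',round(s['time_s'],2),'tcp',s['tcp_pos'].round(1),'jaw yaw',round(y,1),'tilt',np.degrees(np.arccos(-R[2,2])).round(2),'w',round(s['width']*85.4,1),'F',s['contact_force'].round(1),'q7',s['joint_positions'][6].round(2)); return s,R,y
def plan(target,yaw,n):
    s,R,y=where(); tot=-((yaw-y+180)%360-180); th=tot/n; d=(np.array(target)-s['tcp_pos'])
    for k in range(n):
        Rk=R@Ro.from_euler('z',th*k,degrees=True).as_matrix(); print((Rk.T@d/n).round(1).tolist(),round(th,2))
E
python3 -c "
from h import *
plan([550.5,-233.5,235],20.8,10)"
```

```text
t 2.1 tcp [ 278.5 -587.3  231.3] jaw yaw -64.6 tilt 0.0 w 85.4 F [-0.8  0.7  0.8] q7 -0.21
[39.7, -20.3, -0.4] -8.54
[42.3, -14.2, -0.4] -8.54
[43.9, -7.7, -0.4] -8.54
[44.6, -1.1, -0.4] -8.54
[44.3, 5.5, -0.4] -8.54
[43.0, 12.0, -0.4] -8.54
[40.7, 18.3, -0.4] -8.54
[37.5, 24.1, -0.4] -8.54
[33.5, 29.4, -0.4] -8.54
[28.8, 34.1, -0.4] -8.54
```

Request:
carry_out(moves=[[85,[39.7,-20.3,-0.4],-8.5],[85,[42.3,-14.2,-0.4],-8.5],[85,[43.9,-7.7,-0.4],-8.6],[85,[44.6,-1.1,-0.4],-8.5],[85,[44.3,5.5,-0.4],-8.6]], force=40)

```text
time_s: 2.72
tcp_pos: [415.4, -409.5, 233.6]
ee_rot: [0.827, 0.562, -0.0, 0.0]
contact_force: [0.5, -0.5, -0.5]
width: 0.995
```

Request:
carry_out(moves=[[85,[43,12,-0.4],-8.5],[85,[40.7,18.3,-0.4],-8.6],[85,[37.5,24.1,-0.4],-8.5],[85,[33.5,29.4,-0.4],-8.6],[85,[28.8,34.1,-0.4],-8.5]])

```text
time_s: 3.35
tcp_pos: [551.4, -232.9, 235.5]
ee_rot: [0.566, 0.824, -0.0, 0.0]
contact_force: [-0.0, -0.6, -0.7]
width: 0.993
```

Request:
carry_out(moves=[[85,[0,0,0],0],[85,[0,0,0],0]])

```text
time_s: 3.6
tcp_pos: [550.3, -234.4, 235.1]
ee_rot: [0.568, 0.823, -0.0, -0.0]
contact_force: [-0.2, 0.3, 0.2]
width: 0.995
```

```bash
cat > look.py <<'E'
from h import *
import sys
tag=sys.argv[1]
where()
p,d=vision.camera('wrist'); cv2.imwrite(f'pics/{tag}.png',p[:,:,::-1]); np.save(f'pics/{tag}.npy',d)
i,R,t=cam('wrist'); print('cam',(-R.T@t).round(1),R[2].round(2))
for l,h,tol in(('red_tube',138,5),('green_tube',140,5),('blue_tube',140,5),('yellow_tube',140,5),('rack',60,4),('dust_box',86,4),('red_collar',63,3)):
    r=vision.silhouettes('wrist',l)
    if r and r[0]['conf']>.3:
        c=cloud('wrist',d,r[0]['mask']); q=c[abs(c[:,2]-h)<tol]
        if len(q)>30:
            print(l,round(r[0]['conf'],2),len(q),'mean',q.mean(0).round(1),'z hi',np.percentile(c[:,2],95).round(1),'enc',np.round(cv2.minEnclosingCircle(q[:,:2].astype(np.float32))[0],1),cv2.minEnclosingCircle(q[:,:2].astype(np.float32))[1],'rect',cv2.minAreaRect(q[:,:2].astype(np.float32)))
E
python3 look.py w1
```

```text
t 3.6 tcp [ 550.3 -234.4  235.1] jaw yaw 20.7 tilt 0.05 w 84.9 F [-0.2  0.3  0.2] q7 0.39
cam [ 523.5 -166.3  377.7] [ 0.1  -0.27 -0.96]
red_tube 0.66 1048 mean [ 544.2 -234.2  137.9] z hi 139.1 enc [ 544.8 -235. ] 14.257826805114746 rect ((544.1802368164062, -234.7382049560547), (27.223064422607422, 26.815715789794922), 35.790618896484375)
dust_box 0.75 3707 mean [ 555.5 -230.8   86.3] z hi 87.4 enc [ 554.4 -234.9] 46.79450607299805 rect ((554.4937744140625, -235.15699768066406), (64.28282165527344, 70.169189453125), 84.72398376464844)
```

View pics/w1.png

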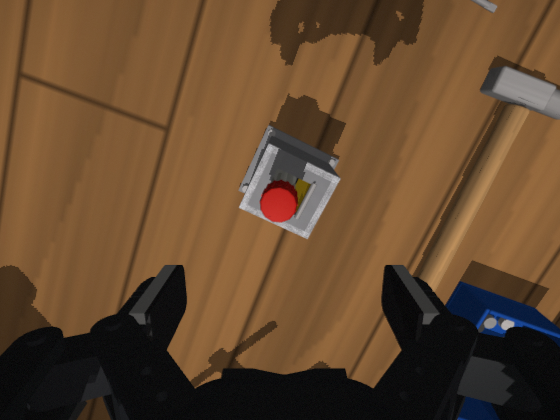

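The wrist view shows the red cap at about (279,200), with the yellow flap open on its +x side. It agrees with the top camera. I'll align the jaws with the lean direction so that closing them straightens the tube.

Request:
carry_out(moves=[[85,[0,0,26],10.4],[85,[0,0,26],10.4],[85,[0,0,26],5.2],[85,[0,0,26],0],[85,[0,0,26],0]])

```text
time_s: 4.62
tcp_pos: [550.6, -234.1, 104.6]
ee_rot: [0.739, 0.674, 0.0, 0.0]
contact_force: [-0.3, 0.6, 0.5]
width: 0.995
```

Request:
carry_out(moves=[[50,[0,0,0],0],[40,[0,0,0],0],[20,[0,0,0],0],[20,[0,0,0],0],[20,[0,0,0],0]], force=40)

```text
time_s: 5.25
tcp_pos: [551.7, -234.2, 106.8]
ee_rot: [0.739, 0.674, 0.0, 0.001]
contact_force: [-0.2, -0.6, 6.5]
width: 0.313
```

Request:
carry_out(moves=[[20,[0,0,0],0],[20,[0,0,0],0]])

```text
time_s: 5.5
tcp_pos: [551.7, -234.2, 106.8]
ee_rot: [0.739, 0.674, 0.0, 0.001]
contact_force: [-0.7, -0.3, 6.9]
width: 0.317
```

```bash
python3 look.py w2
```

```text
t 5.5 tcp [ 551.7 -234.2  106.8] jaw yaw -5.2 tilt 0.14 w 27.1 F [-0.7 -0.3  6.9] q7 -0.11
cam [ 557.7 -160.8  249.4] [-0.02 -0.29 -0.96]
red_tube 0.73 3763 mean [ 551.2 -232.7  137.7] z hi 138.7 enc [ 550.8 -234.2] 14.077880859375 rect ((551.2313842773438, -234.07801818847656), (27.049135208129883, 27.430931091308594), 28.15638542175293)
dust_box 0.76 7097 mean [ 557.6 -217.7   86. ] z hi 87.0 enc [ 555.4 -226.8] 42.127193450927734 rect ((555.2487182617188, -227.04832458496094), (49.181034088134766, 70.50276947021484), 84.57463073730469)
```

View pics/w2.png

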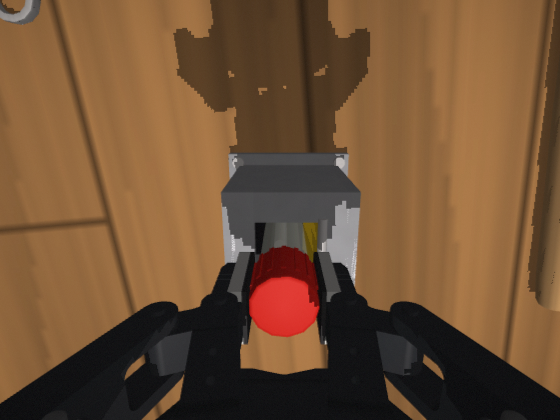

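The red cap is gripped squarely at (285,305) and stands upright. Measured at (551.2, -234.2), it matches the TCP within 1 mm. Pulling it up.

Request:
carry_out(moves=[[20,[0,0,-6],0],[20,[0,0,-15],0],[20,[0,0,-20],0],[20,[0,0,-20],0],[20,[0,0,-20],0]])

```text
time_s: 6.52
tcp_pos: [551.0, -233.9, 188.3]
ee_rot: [0.739, 0.674, 0.0, 0.001]
contact_force: [0.4, -0.6, -0.7]
width: 0.313
```

Request:
carry_out(moves=[[20,[0,0,-20],0],[20,[0,0,-20],0],[20,[0,0,-20],0],[20,[0,0,-15],0],[20,[0,0,-6],0]])

```text
time_s: 7.15
tcp_pos: [551.0, -233.9, 268.5]
ee_rot: [0.739, 0.674, 0.0, 0.001]
contact_force: [-0.1, -0.4, -1.8]
width: 0.311
```

```bash
python3 - <<'E'
from h import *
where(); n='side'
p,d=vision.camera(n); cv2.imwrite('pics/s2.png',cv2.resize(p[60:220,230:400,::-1],(680,640)[::1] if 0 else (637,600),interpolation=cv2.INTER_CUBIC))
r=vision.silhouettes(n,'red_tube'); 
if r:
    c=cloud(n,d,r[0]['mask']); print(r[0]['conf'],np.percentile(c,[2,50,98],axis=0).round(1))
plan([537.2,196.0,266],20.8,10)
E
```

```text
t 7.15 tcp [ 551.  -233.9  268.5] jaw yaw -5.2 tilt 0.08 w 26.6 F [-0.1 -0.4 -1.8] q7 0.0
0.73 [[ 541.9 -228.8  179.5]
 [ 551.1 -224.   243.3]
 [ 560.4 -219.4  300.2]]
t 7.25 tcp [ 550.9 -233.9  267.8] jaw yaw -5.2 tilt 0.04 w 27.0 F [-0.5 -0.2 -1.2] q7 0.0
[42.7, -5.3, 0.2] -2.6
[42.9, -3.3, 0.2] -2.6
[43.0, -1.4, 0.2] -2.6
[43.0, 0.6, 0.2] -2.6
[42.9, 2.5, 0.2] -2.6
[42.8, 4.5, 0.2] -2.6
[42.5, 6.4, 0.2] -2.6
[42.2, 8.3, 0.2] -2.6
[41.8, 10.2, 0.2] -2.6
[41.3, 12.1, 0.2] -2.6
```

View pics/s2.png

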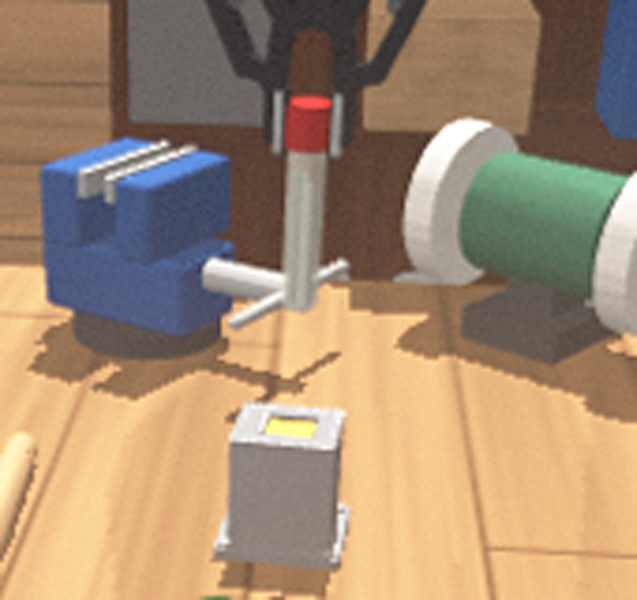

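The tube hangs clear with its foot at about (298,300), and the flap at (290,428) shows level yellow in the mouth, so it has shut. Next is the rack.

Request:
carry_out(moves=[[20,[42.7,-5.3,0.2],-2.6],[20,[42.9,-3.3,0.2],-2.6],[20,[43,-1.4,0.2],-2.6],[20,[43,0.6,0.2],-2.6],[20,[42.9,2.5,0.2],-2.6]])

```text
time_s: 7.88
tcp_pos: [543.1, -17.7, 265.5]
ee_rot: [0.657, 0.754, -0.0, -0.001]
contact_force: [0.9, -0.1, -0.9]
width: 0.312
```

Request:
carry_out(moves=[[20,[42.8,4.5,0.2],-2.6],[20,[42.5,6.4,0.2],-2.6],[20,[42.2,8.3,0.2],-2.6],[20,[41.8,10.2,0.2],-2.6],[20,[41.3,12.1,0.2],-2.6]])

```text
time_s: 8.5
tcp_pos: [536.5, 197.0, 264.4]
ee_rot: [0.568, 0.823, -0.001, -0.0]
contact_force: [0.7, 0.4, -0.6]
width: 0.316
```

Request:
carry_out(moves=[[20,[0,0,0],0],[20,[0,0,0],0]])

```text
time_s: 8.75
tcp_pos: [536.7, 195.5, 264.4]
ee_rot: [0.568, 0.823, -0.001, -0.0]
contact_force: [-0.3, -1.0, -1.6]
width: 0.32
```

```bash
python3 - <<'E'
from h import *
s,R,y=where()
for n in('wrist','top','side'):
    p,d=vision.camera(n); cv2.imwrite(f'pics/{n}3.png',p[:,:,::-1])
    r=vision.silhouettes(n,'red_tube')
    if r:
        m=r[0]['mask']; c=cloud(n,d,m); c=c[np.hypot(*(c[:,:2]-s['tcp_pos'][:2]).T)<30]
        for lo,hi in((165,190),(190,215),(215,240),(240,268),(275,305)):
            q=c[(c[:,2]>lo)&(c[:,2]<hi)]
            if len(q)>15: print(n,lo,len(q),circ(q[:,:2],12 if hi<270 else 14).round(1))
    r=vision.silhouettes(n,'rack')
    if r: c=cloud(n,d,r[0]['mask']); t=c[abs(c[:,2]-60)<4]; print(n,'rack',r[0]['conf'],len(t),cv2.minAreaRect(t[:,:2].astype(np.float32)))
    for l in('blue_tube','yellow_tube','green_tube'):
        r=vision.silhouettes(n,l)
        if r:
            c=cloud(n,d,r[0]['mask']); q=c[c[:,2]>134]
            if len(q)>20: print(n,l,np.round(cv2.minEnclosingCircle(q[:,:2].astype(np.float32)),1) if 0 else cv2.minEnclosingCircle(q[:,:2].astype(np.float32)))
    r=vision.silhouettes(n,'red_collar')
    if r: 
        c=cloud(n,d,r[0]['mask']); q=c[(abs(c[:,2]-62)<3)&(np.hypot(c[:,0]-537,c[:,1]-196)<26)]
        if len(q)>20: print(n,'collar',len(q),circ(q[:,:2],18).round(1),cv2.minEnclosingCircle(q[:,:2].astype(np.float32)))
E
```

```text
t 8.75 tcp [536.7 195.5 264.4] jaw yaw 20.8 tilt 0.09 w 27.3 F [-0.3 -1.  -1.6] q7 -0.37
wrist 165 236 [536.8 193.6]
wrist 190 390 [536.7 193.6]
wrist 215 559 [536.8 193.6]
wrist 240 739 [536.7 193.5]
wrist 275 4926 [536.8 193.5]
wrist rack 0.86 3829 ((535.8566284179688, 198.7962646484375), (51.972938537597656, 157.07327270507812), 20.609596252441406)
wrist blue_tube ((518.0467529296875, 246.2454376220703), 14.390328407287598)
wrist yellow_tube ((517.7720336914062, 246.8107452392578), 14.159571647644043)
wrist collar 423 [537.4 196. ] ((537.1226196289062, 195.24691772460938), 20.26523208618164)
top rack 0.74 1909 ((552.2425537109375, 154.56179809570312), (52.78651809692383, 189.67422485351562), 20.840656280517578)
top yellow_tube ((556.0181884765625, 143.55345153808594), 14.098675727844238)
top green_tube ((575.7379760742188, 92.10582733154297), 14.220922470092773)
side 165 175 [537.3 194.7]
side 190 252 [537.3 194.8]
side 215 270 [537.2 194.9]
side 240 324 [537.2 194.8]
side 275 400 [537.2 194.9]
side blue_tube ((517.9214477539062, 246.83628845214844), 14.61031436920166)
side yellow_tube ((553.7727661132812, 165.93319702148438), 34.38810348510742)
side green_tube ((577.0546875, 94.35430145263672), 14.88513469696045)
side collar 74 [536.7 196.1] ((537.9759521484375, 196.36436462402344), 18.765789031982422)
```

View pics/wrist3.png

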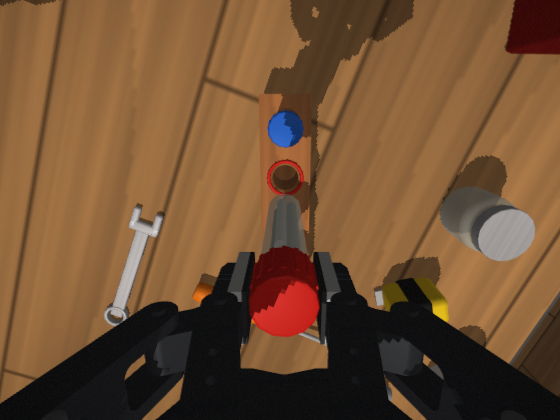

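The wrist view shows the tube vertical over the row, with the collar at (285,177) just ahead of it. Both cameras put the hole about 1.5 mm further in +y, so I'll correct that and descend.

Request:
carry_out(moves=[[20,[1.1,0.7,24],0],[20,[0,0,24],0],[20,[0,0,24],0],[20,[0,0,18],0],[20,[0,0,6],0]])

```text
time_s: 10.42
tcp_pos: [536.7, 197.2, 168.2]
ee_rot: [0.568, 0.823, -0.001, -0.001]
contact_force: [0.3, 0.6, -0.7]
width: 0.31
```

Request:
carry_out(moves=[[20,[0,0,3],0],[20,[0,0,3],0],[20,[0,0,3],0],[20,[0,0,3],0],[20,[0,0,3],0]])

```text
time_s: 11.05
tcp_pos: [537.3, 197.4, 154.3]
ee_rot: [0.568, 0.823, 0.0, 0.0]
contact_force: [0.2, 0.2, -0.6]
width: 0.318
```

Request:
carry_out(moves=[[20,[0,0,6],0],[20,[0,0,8],0],[20,[0,0,8],0],[20,[0,0,8],0],[20,[0,0,6],0]])

```text
time_s: 11.68
tcp_pos: [537.0, 197.3, 117.6]
ee_rot: [0.568, 0.823, -0.0, -0.0]
contact_force: [-0.9, -1.1, -1.6]
width: 0.317
```

Request:
carry_out(moves=[[20,[0,0,3],0],[20,[0,0,2],0],[20,[0,0,1.5],0],[20,[0,0,1],0],[20,[0,0,1],0]])

```text
time_s: 12.3
tcp_pos: [537.4, 197.4, 109.9]
ee_rot: [0.568, 0.823, 0.0, 0.0]
contact_force: [-0.2, -0.0, -0.5]
width: 0.316
```

Request:
carry_out(moves=[[20,[0,0,1],0],[20,[0,0,0.7],0],[20,[0,0,0.7],0],[20,[0,0,0],0]])

```text
time_s: 12.8
tcp_pos: [537.6, 197.7, 108.7]
ee_rot: [0.568, 0.823, 0.0, 0.001]
contact_force: [-3.7, -1.8, 8.7]
width: 0.316
```

The force rose exactly at the expected seating height (TCP 108.8), so the tube is home. Releasing it and rising.

Request:
carry_out(moves=[[45,[0,0,0],0],[60,[0,0,0],0],[80,[0,0,0],0],[80,[0,0,0],0]])

```text
time_s: 13.3
tcp_pos: [537.2, 197.3, 107.3]
ee_rot: [0.568, 0.823, -0.0, -0.0]
contact_force: [-1.0, 0.4, 0.3]
width: 0.936
```

Request:
carry_out(moves=[[80,[0,0,-10],0],[80,[0,0,-30],0],[80,[0,0,-40],0],[80,[0,0,-30],0]])

```text
time_s: 13.8
tcp_pos: [537.6, 197.9, 219.8]
ee_rot: [0.568, 0.823, 0.001, 0.0]
contact_force: [0.7, 0.4, -0.1]
width: 0.933
```

```bash
python3 look.py w4; python3 - <<'E'
from h import *
for n in('top','side'):
    p,d=vision.camera(n)
    for l in('red_tube','green_tube'):
        r=vision.silhouettes(n,l)
        if r:
            c=cloud(n,d,r[0]['mask']); q=c[c[:,2]>134]
            print(n,l,round(r[0]['conf'],2),len(q),len(q)>9 and (cv2.minEnclosingCircle(q[:,:2].astype(np.float32)),np.median(q[:,2])))
plan([576.1,92.9,208],20.8,2)
E
```

```text
t 13.8 tcp [537.6 197.9 219.8] jaw yaw 20.8 tilt 0.1 w 79.7 F [ 0.7  0.4 -0.1] q7 -0.41
cam [511.7 267.5 366.2] [ 0.11 -0.27 -0.96]
red_tube 0.72 1189 mean [538.7 200.1 141.3] z hi 142.9 enc [539.3 198.9] 14.362095832824707 rect ((538.8521728515625, 199.30935668945312), (27.621246337890625, 27.07933807373047), 55.675350189208984)
green_tube 0.71 879 mean [575.9  95.2 139.5] z hi 140.5 enc [576.4  93.5] 14.308629035949707 rect ((576.5906372070312, 93.99876403808594), (26.33025360107422, 27.464126586914062), 21.9552059173584)
blue_tube 0.55 1405 mean [517.1 247.  138.4] z hi 139.5 enc [517.2 246.7] 13.95525074005127 rect ((517.2273559570312, 246.744384765625), (27.242088317871094, 27.126811981201172), 55.28525924682617)
yellow_tube 0.88 918 mean [555.  144.8 137.3] z hi 138.1 enc [555.1 144.1] 13.684915542602539 rect ((555.2849731445312, 144.48617553710938), (26.2531681060791, 26.696435928344727), 22.017127990722656)
rack 0.62 5302 mean [535.6 192.4  57.1] z hi 58.1 enc [544.4 168.5] 112.82600402832031 rect ((545.1453247070312, 168.70606994628906), (51.984886169433594, 221.1597442626953), 20.758563995361328)
red_collar 0.74 31 mean [530.3 201.8  60.4] z hi 60.3 enc [534.8 195.8] 18.05081558227539 rect ((532.2130126953125, 201.31419372558594), (35.50986099243164, 21.953214645385742), 25.610673904418945)
top red_tube 0.95 230 (((537.6106567382812, 195.9346923828125), 14.434571266174316), np.float64(139.83460057995808))
top green_tube 0.55 230 (((576.2366943359375, 92.51327514648438), 14.39132022857666), np.float64(139.7815713399868))
side red_tube 0.8 207 (((538.3506469726562, 198.88648986816406), 13.673627853393555), np.float64(140.28780213435053))
side green_tube 0.78 149 (((574.588623046875, 112.76664733886719), 32.187313079833984), np.float64(139.94461439449793))
t 14.5 tcp [537.1 197.4 217.1] jaw yaw 20.8 tilt 0.03 w 80.0 F [-0.1  0.8 -0.4] q7 -0.41
[-55.8, -0.3, 4.5] -0.01
[-55.8, -0.3, 4.5] -0.01
```

Red is home, with the cap top at 139.8 mm against 140 expected. Green next.

Request:
carry_out(moves=[[80,[-55.8,-0.3,4],0],[80,[-55.8,-0.3,4],0],[80,[0,0,10],0],[80,[0,0,20],0],[80,[0,0,25],0]])

```text
time_s: 15.12
tcp_pos: [575.8, 94.7, 153.5]
ee_rot: [0.567, 0.824, 0.001, -0.0]
contact_force: [0.4, -1.0, -0.1]
width: 0.935
```

```bash
python3 - <<'E'
from h import *
plan([576.1,92.9,106],20.8,1)
E
```

```text
t 15.12 tcp [575.8  94.7 153.5] jaw yaw 20.9 tilt 0.06 w 79.9 F [ 0.4 -1.  -0.1] q7 -0.27
[-1.9, -0.4, 47.5] 0.11
```

Request:
carry_out(moves=[[80,[-0.7,0,20],0],[80,[0,0,18],0],[80,[0,0,8],0],[80,[0,0,0],0],[50,[0,0,0],0]])

```text
time_s: 15.75
tcp_pos: [577.1, 92.5, 109.2]
ee_rot: [0.568, 0.823, 0.001, 0.0]
contact_force: [0.9, -0.5, -0.4]
width: 0.745
```

Request:
carry_out(moves=[[40,[0,0,0],0],[20,[0,0,0],0],[20,[0,0,0],0],[20,[0,0,0],0],[20,[0,0,0],0]])

```text
time_s: 16.38
tcp_pos: [577.0, 92.2, 109.1]
ee_rot: [0.568, 0.823, 0.0, 0.0]
contact_force: [0.3, 0.2, 5.7]
width: 0.317
```

Request:
carry_out(moves=[[20,[0,0,0],0],[20,[0,0,0],0]])

```text
time_s: 16.62
tcp_pos: [577.0, 92.2, 109.1]
ee_rot: [0.568, 0.823, 0.0, 0.0]
contact_force: [-0.5, -0.5, 5.3]
width: 0.313
```

```bash
python3 look.py w5
```

```text
t 16.62 tcp [577.   92.2 109.1] jaw yaw 20.8 tilt 0.06 w 26.7 F [-0.5 -0.5  5.3] q7 -0.31
cam [550.2 161.  251.7] [ 0.1  -0.27 -0.96]
red_tube 0.72 5204 mean [556.  145.3 139.9] z hi 141.0 enc [556.1 144.8] 14.37966251373291 rect ((556.0175170898438, 144.8860321044922), (27.544424057006836, 27.305522918701172), 77.21932220458984)
green_tube 0.62 3813 mean [575.2  94.8 139.7] z hi 140.7 enc [575.9  93.8] 14.559982299804688 rect ((575.8112182617188, 93.735107421875), (26.8596248626709, 28.260950088500977), 21.61562728881836)
yellow_tube 0.84 5148 mean [556.1 145.1 140. ] z hi 141.0 enc [556.2 144.6] 14.135534286499023 rect ((556.1543579101562, 144.6919708251953), (26.924121856689453, 27.041467666625977), 33.95737075805664)
rack 0.75 12535 mean [553.8 150.8  60.1] z hi 61.3 enc [556.8 142.4] 74.29344177246094 rect ((557.4607543945312, 141.40206909179688), (52.32096862792969, 142.1123504638672), 20.736053466796875)
red_collar 0.88 874 mean [539.  187.2  62.7] z hi 63.9 enc [536.6 195.3] 19.189584732055664 rect ((538.5703125, 189.2396240234375), (37.810951232910156, 24.23592185974121), 15.676405906677246)
```

Request:
carry_out(moves=[[20,[0,0,-6],0],[20,[0,0,-15],0],[20,[0,0,-25],0],[20,[0,0,-25],0],[20,[0,0,-25],0]])

```text
time_s: 17.65
tcp_pos: [576.4, 92.3, 206.0]
ee_rot: [0.568, 0.823, 0.0, 0.0]
contact_force: [-0.1, 0.3, -0.1]
width: 0.313
```

Request:
carry_out(moves=[[20,[0,0,-20],0],[20,[0,0,-6],0],[20,[0,0,0],0]])

```text
time_s: 18.02
tcp_pos: [576.5, 92.0, 230.5]
ee_rot: [0.568, 0.823, -0.0, 0.0]
contact_force: [1.0, 0.6, 0.2]
width: 0.312
```

```bash
python3 - <<'E'
from h import *
plan([551.6,-236,228],-5.2,10)
E
```

```text
t 18.02 tcp [576.5  92.  230.5] jaw yaw 20.8 tilt 0.01 w 26.6 F [1.  0.6 0.2] q7 -0.2
[-29.8, -14.0, 0.3] 2.6
[-30.4, -12.6, 0.3] 2.6
[-30.9, -11.2, 0.3] 2.6
[-31.4, -9.8, 0.3] 2.6
[-31.8, -8.4, 0.3] 2.6
[-32.2, -6.9, 0.3] 2.6
[-32.4, -5.4, 0.3] 2.6
[-32.7, -4.0, 0.3] 2.6
[-32.8, -2.5, 0.3] 2.6
[-32.9, -1.0, 0.3] 2.6
```

Request:
carry_out(moves=[[20,[-29.8,-14,0.2],2.6],[20,[-30.4,-12.6,0.2],2.6],[20,[-30.9,-11.2,0.2],2.6],[20,[-31.4,-9.8,0.2],2.6],[20,[-31.8,-8.4,0.2],2.6]])

```text
time_s: 18.65
tcp_pos: [563.0, -73.0, 228.1]
ee_rot: [0.658, 0.753, -0.001, -0.001]
contact_force: [0.4, -0.9, -0.8]
width: 0.314
```

Request:
carry_out(moves=[[20,[-32.2,-6.9,0.2],2.6],[20,[-32.4,-5.4,0.2],2.6],[20,[-32.7,-4,0.2],2.6],[20,[-32.8,-2.5,0.2],2.6],[20,[-32.9,-1,0.2],2.6]])

```text
time_s: 19.27
tcp_pos: [551.2, -237.8, 228.1]
ee_rot: [0.74, 0.673, -0.0, -0.0]
contact_force: [0.4, -1.3, -0.6]
width: 0.316
```

Request:
carry_out(moves=[[20,[0,0,0],0],[20,[0,0,0],0]])

```text
time_s: 19.52
tcp_pos: [551.5, -235.7, 228.3]
ee_rot: [0.739, 0.674, 0.0, -0.0]
contact_force: [0.9, 0.1, -1.3]
width: 0.313
```

```bash
python3 - <<'E'
from h import *
s,R,y=where()
for n in('wrist','side','top'):
    p,d=vision.camera(n); cv2.imwrite(f'pics/{n}6.png',p[:,:,::-1])
    r=vision.silhouettes(n,'green_tube')
    if r:
        c=cloud(n,d,r[0]['mask']); c=c[np.hypot(*(c[:,:2]-s['tcp_pos'][:2]).T)<30]
        for lo,hi in((135,160),(160,180),(180,205),(205,230),(235,258),(257,275)):
            q=c[(c[:,2]>lo)&(c[:,2]<hi)]
            if len(q)>15: print(n,lo,len(q),circ(q[:,:2],12 if hi<231 else 14).round(1),cv2.minEnclosingCircle(q[:,:2].astype(np.float32)) if lo==257 else '')
    r=vision.silhouettes(n,'dust_box')
    if r: c=cloud(n,d,r[0]['mask']); t=c[abs(c[:,2]-86)<4]; print(n,'box',r[0]['conf'],len(t),cv2.minAreaRect(t[:,:2].astype(np.float32)))
E
```

```text
t 19.52 tcp [ 551.5 -235.7  228.3] jaw yaw -5.2 tilt 0.06 w 26.7 F [ 0.9  0.1 -1.3] q7 -0.03
wrist 135 279 [ 551.3 -233.8] 
wrist 160 312 [ 551.3 -233.8] 
wrist 180 552 [ 551.3 -233.9] 
wrist 205 678 [ 551.3 -233.9] 
wrist 235 1663 [ 551.4 -233.7] 
wrist 257 3586 [ 550.2 -237.5] ((551.531982421875, -233.20071411132812), 14.177581787109375)
wrist box 0.67 4351 ((554.7041625976562, -233.48765563964844), (63.843223571777344, 70.07782745361328), 84.9542465209961)
side box 0.87 326 ((554.7766723632812, -234.43643188476562), (68.19921875, 68.97775268554688), 84.83847045898438)
top box 0.73 1067 ((554.6917724609375, -235.3571319580078), (65.13307189941406, 70.5112533569336), 84.84417724609375)
```

View pics/wrist6.png

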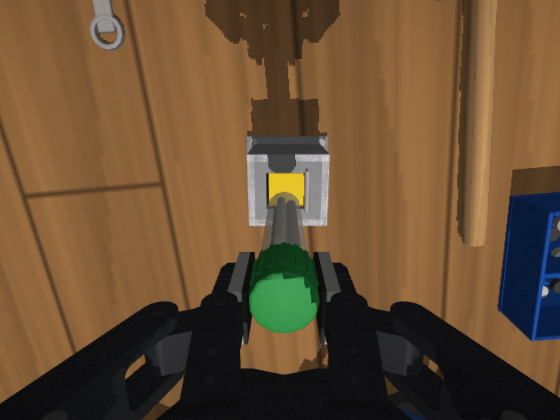

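The flap is shut (yellow, at (286,187)) and the tube hangs vertical. Measured against the box in the same picture, it is within 0.7 mm of the box axis. Lowering it.

Request:
carry_out(moves=[[20,[0,0,15],0],[20,[0,0,15],0],[20,[0,0,6],0],[20,[0,0,5],0],[20,[0,0,5],0]])

```text
time_s: 20.6
tcp_pos: [551.7, -235.9, 182.2]
ee_rot: [0.739, 0.674, 0.0, 0.0]
contact_force: [-0.9, -0.2, -0.1]
width: 0.315
```

Request:
carry_out(moves=[[20,[0,0,6],0],[20,[0,0,6],0],[20,[0,0,6],0],[20,[0,0,6],0],[20,[0,0,6],0]])

```text
time_s: 21.22
tcp_pos: [551.3, -235.9, 151.9]
ee_rot: [0.739, 0.674, -0.0, -0.0]
contact_force: [-0.8, -0.4, -0.2]
width: 0.316
```

Foot is at about 53 mm with the flap pushed open and no side load; the socket mouth is at 34 mm.

Request:
carry_out(moves=[[20,[0,0,6],0],[20,[0,0,5],0],[20,[0,0,4],0],[20,[0,0,4],0],[20,[0,0,4],0]])

```text
time_s: 21.85
tcp_pos: [551.6, -235.9, 129.2]
ee_rot: [0.739, 0.674, 0.0, 0.0]
contact_force: [-0.5, 0.0, 0.0]
width: 0.313
```

Request:
carry_out(moves=[[20,[0,0,4],0],[20,[0,0,4],0],[20,[0,0,4],0],[20,[0,0,3],0],[20,[0,0,2],0]])

```text
time_s: 22.48
tcp_pos: [551.4, -235.9, 112.2]
ee_rot: [0.739, 0.674, -0.0, -0.0]
contact_force: [0.2, -0.8, 0.0]
width: 0.315
```

Request:
carry_out(moves=[[20,[0,0,2],0],[20,[0,0,1.5],0],[20,[0,0,1],0],[20,[0,0,0.7],0],[20,[0,0,0],0]])

```text
time_s: 23.1
tcp_pos: [551.5, -235.9, 107.2]
ee_rot: [0.739, 0.674, 0.0, 0.0]
contact_force: [-1.3, 0.3, -1.5]
width: 0.315
```

Request:
carry_out(moves=[[20,[0,0,0.7],0],[20,[0,0,0.7],0],[20,[0,0,0.5],0],[20,[0,0,0],0]])

```text
time_s: 23.6
tcp_pos: [552.0, -236.1, 107.0]
ee_rot: [0.739, 0.674, -0.0, 0.001]
contact_force: [-3.3, -0.3, 10.9]
width: 0.316
```

Seated: 11 N at TCP 107.0, against 107.1 predicted. Releasing gently, then rising.

Request:
carry_out(moves=[[40,[0,0,0],0],[55,[0,0,0],0],[80,[0,0,0],0],[80,[0,0,0],0]])

```text
time_s: 24.1
tcp_pos: [551.4, -235.8, 105.1]
ee_rot: [0.739, 0.674, 0.0, -0.0]
contact_force: [0.8, -0.8, -1.1]
width: 0.934
```

Request:
carry_out(moves=[[80,[0,0,-10],0],[80,[0,0,-30],0],[80,[0,0,-45],0],[80,[0,0,-45],0],[80,[0,0,0],0]])

```text
time_s: 24.72
tcp_pos: [554.4, -236.3, 240.3]
ee_rot: [0.739, 0.674, 0.002, 0.004]
contact_force: [-0.7, -0.4, 0.6]
width: 0.935
```

```bash
python3 - <<'E'
from h import *
where(); im=[]
for n in('top','side'):
    p,d=vision.camera(n); im.append(p)
    for l in('red_tube','green_tube','blue_tube','yellow_tube','screwdriver'):
        r=vision.silhouettes(n,l)
        if r:
            c=cloud(n,d,r[0]['mask']); q=c[c[:,2]>133]
            print(n,l,round(r[0]['conf'],2),c.mean(0).round(),len(q),len(q)>9 and (np.round(cv2.minEnclosingCircle(q[:,:2].astype(np.float32))[0],1),np.median(q[:,2]).round(1)))
a=cv2.resize(im[0][140:280,95:455],(790,307)); b=cv2.resize(im[1][130:380,180:560],(440,290))
o=np.zeros((600,790,3),np.uint8); o[:307]=a; o[308:598,:440]=b; cv2.imwrite('pics/f.png',o[:,:,::-1])
E
python3 look.py w7
```

```text
t 24.73 tcp [ 554.4 -236.3  240.3] jaw yaw -5.2 tilt 0.48 w 79.9 F [-0.7 -0.4  0.6] q7 -0.03
top red_tube 0.71 [535. 192. 118.] 226 (array([537.3, 195.2]), np.float64(139.7))
top green_tube 0.59 [ 547. -232.  120.] 230 (array([ 548.6, -234.6]), np.float64(137.9))
top blue_tube 0.64 [516. 242. 120.] 240 (array([517.4, 245.5]), np.float64(140.0))
top yellow_tube 0.68 [554. 140. 124.] 210 (array([556. , 142.9]), np.float64(139.9))
top screwdriver 0.82 [547.  -2.  22.] 0 False
side red_tube 0.81 [539. 205. 113.] 235 (array([538.5, 198.1]), np.float64(140.0))
side green_tube 0.59 [ 549. -226.  118.] 51 (array([ 550.1, -230.3]), np.float64(138.3))
side blue_tube 0.87 [519. 254. 108.] 261 (array([518.6, 249. ]), np.float64(140.2))
side yellow_tube 0.97 [558. 152. 113.] 187 (array([553.1, 162.8]), np.float64(140.0))
side screwdriver 0.96 [552.   3.  18.] 0 False
t 25.32 tcp [ 551.4 -235.7  234.9] jaw yaw -5.2 tilt 0.04 w 80.0 F [-0.4 -0.4  0. ] q7 -0.03
cam [ 557.8 -162.6  377.8] [-0.03 -0.29 -0.96]
green_tube 0.76 1006 mean [ 549.  -233.9  138.2] z hi 139.2 enc [ 548.9 -234.4] 13.661624908447266 rect ((548.849853515625, -234.28305053710938), (26.31412124633789, 26.776906967163086), 36.214332580566406)
dust_box 0.59 3742 mean [ 557.1 -230.6   86.5] z hi 87.7 enc [ 554.8 -235. ] 47.05695343017578 rect ((554.5919799804688, -235.13916015625), (64.52250671386719, 70.11859893798828), 84.71800994873047)
```

View pics/f.png

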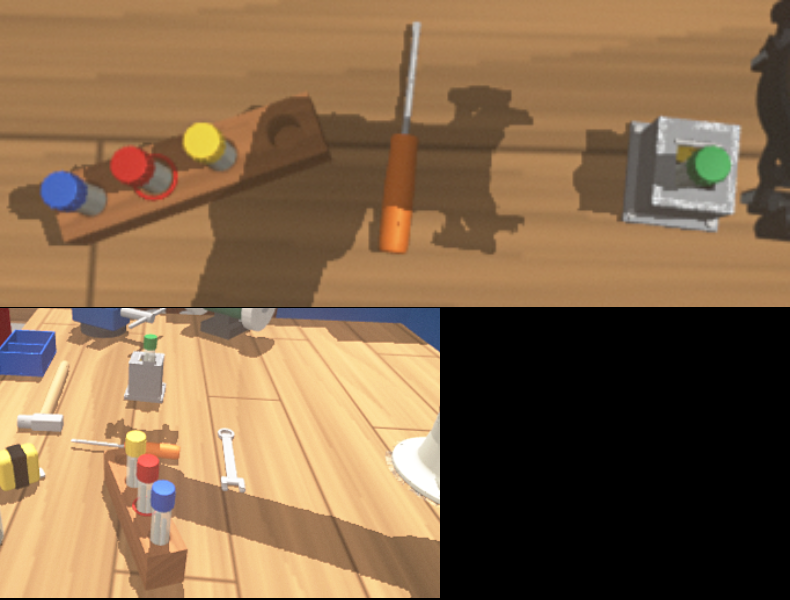

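The final picture shows the red cap at (132,166) in the collar hole, the green cap at (712,165) in the box, and blue, yellow and the tools where they were. The gripper is clear of everything, so I'm handing in.

```bash
python3 -c "
from bench import ctrl; print(ctrl.job_done())"
```

```text
the job is handed in; nothing more can be done
None
```

The tubes are swapped: the red-capped tube stands in the red-collar hole and the green-capped tube is home in the dust box. I handed the job in at about 25 s of the 69 s allowed. Both tubes were lowered in the hand until the force rose at the expected seating height, then let go.

**Red tube:** its cap top measures 139.7–140.0 mm, against 140 mm expected in the rack. The flap showed shut in the pictures after I pulled it out and again before green went in.

**Green tube:** its cap top measures 137.9–138.3 mm, against 138 mm expected in the box. After release it leans about 3 mm away from the flap; red had leaned about 6 mm the same way.

**Bystanders and forces:** the blue and yellow tubes and the screwdriver measured where they started, and the other tools looked undisturbed in the last picture. The highest tool force reported was about 11 N, when green seated.

**Disagreements between checks:**
- The side camera's y positions for the cap tops differed from the top camera's by a few mm. For the yellow tube it was far off, probably because its mask took in another cap. I relied on the top and wrist cameras there.
- The networks mislabelled a tube twice: "red_tube" for yellow and "yellow_tube" for blue. I ignored both.

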